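# Draw the check ball into its tray and hold it level over the ring gauge

### The arm

A 7-joint arm with a two-finger parallel gripper is mounted at the origin on a cart in front of the work surface, level with it; the furniture and walls round the work are solid. World frame = base frame: x ahead of the robot, y to its left, z up, the work surface at z = 0. Lengths are in mm, angles in rad, forces in N, time in s.
With the tool pointing down it reaches from about 400 to 850 mm from the base axis. Payload 10.4 kg.
Tool frame: the origin (TCP) lies at the very end of the fingers, on their centre line; the grasp point (between the pads) lies 19 mm behind it; z points along the fingers, y is the line along which they close (so a half turn about z gives the same grasp; the last joint's range is limited). The gripper opens to 85 mm and grips with 20 to 120 N. Pads are 22 mm wide; open, the fingers measure 114 mm over their backs; the gripper's body (76 mm by 85 mm) begins 54 mm behind the grasp point. The pads swing forward as they close: fully open they stand 13 mm farther back than shut.
Start: joints at [-1.343, 0.332, -0.065, 1.46, 0.022, 1.35, -0.088], TCP at [155.097, 605.472, 231.338] pointing down, gripper open.
Joint ranges: [-2.6, 2.6], [-0.5, 2.12], [-1.47, 1.34], [0.16, 2.42], [-1.27, 4.41], [0.06, 2.06], [-2.6, 2.6]. Speed limits (rad/s): [2.22, 2.22, 2.79, 2.79, 3.14, 3.14, 3.14].

### API

Orientations are given as a unit quaternion [x, y, z, w].
In Python, from rig import state, snapshot, hand_in gives the robot as it stands. The module is installed in compiled form; this text tells all that it offers.
- The arm moves only by the tool step_arm, never from a script. Its argument "rows" is a list that holds one entry, the list of rows, each a list of 7 numbers: the finger opening in cm, from 0 to 8.54, then the shift along the tool's x, y, z in cm, then the turn, a rotation vector about the tool's x, y, z in rad. In form: [[[grip, x, y, z, ax, ay, az], ...]]. A call has 1 to 20 rows; each row shifts and turns the commanded pose from where the row before left it, along the tool's axes as they then stand; what a row does not reach is not made up. A row lasts 1/12 s, in which the tool goes at most 41.7 mm and 7.16 degrees, less where a joint would pass 70% of its speed; a pose out of reach is approached as far as the arm can. A call with a gripper value outside its range is refused whole. The fingers move at their own pace and stop on an object; "squeeze" is the grip in N (left out, the last holds). Time passes only in rows, so rows that do not move let the fingers close. It gives the time, the measured TCP pose, the force, the opening and the grip force at its end, in the units of the state.
- state(): the state, without advancing time (a new reading comes with each control period).
- snapshot(name): name is "side" or "top" or "wrist"; returns a dict with "frame" (480x640x3 uint8, red, green, blue), "fx", "fy", "cx", "cy" (pixels), "rvec" (rotation vector, rad) and "tvec" (3), from world to camera coordinates, as OpenCV has them; the wrist camera has in their place "T_tool_cam" (4x4, takes a point from camera to tool coordinates, whose origin is the TCP and whose axes are the flange's). Camera axes: x right, y down, z forward; pixel columns grow to the right and rows downward; lengths in mm; the calibration is good to about 2 mm. A picture is of the moment at which its call begins: read the wrist's pose just before it. There is no depth.
- hand_in(): hands the job in; it is judged then, once.
The state is a dict: "t": time; "q": joint angles; "joint_vel": joint speeds; "joint_torque": joint torques, N m; "eef_pos": TCP position; "tcp_rot": TCP orientation; "contact_force": force on the tool from outside, world axes, zero at the start; "ft_torque": the same for the moment, N m; "opening": finger opening in mm; "gripper_force": force on a finger pad.
Only numpy, scipy, OpenCV 4.12 (cv2) and the standard library are available. Lean on these libraries where they do the work, as an engineer would, in place of code of your own. Each camera call takes 0.05 s, during which the arm holds its last target. There are 200 camera calls.

### The job

Pull the feeder's stop knob fully out so that the steel check ball rolls down the chute into the pocket of the tray, then push the knob fully home again. Lift the tray by its bail handle, carry it over without tipping it or losing the ball, and finish holding it still and level about a hand's breadth above the middle of the wooden ring gauge that lies down on the table, right of the divider board: the program ends while the gripper is still holding the tray in the air. Leave the ring gauge and the other things on the table where they lie.

Things in the scene. Friction and masses are not known exactly. Their poses are not given: they have to be found in the camera images.
- ball_feeder: Fixed wooden ball feeder; base board 88 x 184 x 12 mm, y = -104 to +80 mm from the origin, which is on the table; z up. Open chute 40 mm wide, at most 58 mm above the table, y = -26 to +76 mm, sloping 5 degrees down toward -y to its lip above the tray's edge. Tray nest (edges 18 mm above the table) centred at y = -62 mm. The stop knob sticks out of the chute's side toward -x.
- stop_knob (a joint): Slide of the stop knob in m: 0 = fully home (its pin bars the chute), 0.030 = fully out (chute free); grows as the knob is pulled along the feeder's -x. A sprung detent holds it at either end with about 3 N and snaps it over past mid-travel (15 mm), so it stays out or home when let go.
- stop_knob_grip (a point): Grip point on the axis of the round light wood knob, diameter 28 mm, 22 mm long (10 mm straight about this point), 46 mm above the table; 59 mm from the feeder's origin along its -x (and 29 mm along +y) when home; moves with the knob, axes of the feeder. Pinch it across y from above. Behind it an 8 mm steel stem leads into a brass guide, 12 mm behind the knob when home.
- ball_tray: Loose wooden tray 76 (x) x 64 (y) x 14 mm, 0.13 to 0.22 kg, standing in the feeder's nest 12 mm above the table, axes parallel to the feeder's; it lifts straight up. Origin: centre of its underside, z up. One square pocket 50 x 50 mm, 8 mm deep, in the middle. A brass bail handle stands over it: posts at x = -33 and +33 mm and a level square bar on top.
- tray_grip (a point): Middle of the bail handle's top bar, 72 mm above the tray's underside, right above the tray's centre. The bar is 12 x 12 mm in section and 72 mm long along the tray's x, 60 mm clear between the posts; grip across y. Axes of the tray.
- pocket (a point): Centre of the pocket's floor, 6 mm above the tray's underside. Axes of the tray.
- check_ball_center (a point): Centre of the loose steel check ball, diameter 25 mm, about 64 g. It starts in the chute against the stop pin; with the knob out it rolls into the tray's pocket within about a second and may keep rolling there (up to 12 mm off the middle, centre 18.5 mm above the tray's underside). Its axes turn with the ball and mean nothing.
- ring_gauge: Ring gauge (the one on the table, not the one up on the back ledge): flat light wood board with a row of round holes, 46 (x) x 150 (y) x 9 mm, lying on the table right of the low divider board (divider top 51 mm above the table, at y = 0.05). Origin at the centre of its underside, z up. It lies either nearer to or farther from the divider than the tally book.
- tally_book: Bystander: blue notebook 148 (x) x 104 (y) x 13 mm lying flat beside the ring gauge; origin at the centre of its underside.
- gum_pot: Bystander: open stoneware pot, diameter 55 mm, 49 mm high, left of the feeder; origin at the centre of its underside.
- cap_punch: Bystander: brass punch with a turned handle, standing upright, diameter 25 mm, 60 mm high, left of the feeder; origin at the centre of its underside.

How it is judged:
By the outcome, as a careful person would: the job done as asked, in the order asked, and still so for the second after the job is handed in, while the arm keeps its last pose, push and grip.
It also fails if it takes over 51 s, if anything falls off the work surface, if the arm or the gripper's body presses on something with over 40 N, if the wrist force passes 120 N, or if a joint passes its speed limit or range.

## Working session

There is one attempt and no reset: what is moved stays moved. The work goes in short steps, Python scripts to look and compute and a tool call to move; the robot and the scene stay as the last step left them, time stands still between calls to the robot, and variables do not carry over. Pictures are saved under pics/ and viewed, at most 10 in all, crops included, and the job is handed in when it is done.

Besides the shell and the picture viewer there is one more tool, called after "Request:" as a command line: name --argument value ..., lists and objects as JSON in quotes. step_arm: Moves the arm, as the interface text tells. Its arguments: {"type":"object","properties":{"rows":{"type":"array"},"squeeze":{"type":"number"}},"required":["rows"]}

```bash
mkdir -p pics; cat > h.py <<'E'
import numpy as np, cv2
from scipy.spatial.transform import Rotation as R
from rig import state, snapshot
def save(name,fn):
    s=state(); d=snapshot(name); cv2.imwrite(f'pics/{fn}.png',d['frame'][:,:,::-1])
    d['s']=s; np.save(f'pics/{fn}.npy',d,allow_pickle=True); return d
def cam(d):
    "R,t camera->world"
    if 'rvec' in d:
        Rc=R.from_rotvec(np.ravel(d['rvec'])).as_matrix().T; return Rc,-Rc@np.ravel(d['tvec'])
    T=np.eye(4);T[:3,:3]=R.from_quat(d['s']['tcp_rot']).as_matrix();T[:3,3]=d['s']['eef_pos']
    T=T@np.array(d['T_tool_cam']);return T[:3,:3],T[:3,3]
def px2w(fn,uv,z):
    d=np.load(f'pics/{fn}.npy',allow_pickle=True).item();Rc,c=cam(d)
    r=Rc@np.array([(uv[0]-d['cx'])/d['fx'],(uv[1]-d['cy'])/d['fy'],1]);return c+r*(z-c[2])/r[2]
def w2px(fn,P):
    d=np.load(f'pics/{fn}.npy',allow_pickle=True).item();Rc,c=cam(d)
    p=Rc.T@(np.array(P)-c);return p[0]/p[2]*d['fx']+d['cx'],p[1]/p[2]*d['fy']+d['cy']
E
python3 -c "
from h import *
for n in ['top','side']:
    d=save(n,n+'0');print(n,cam(d)[1],d['fx'])
s=state();print(s['t'],s['eef_pos'],s['tcp_rot'],R.from_quat(s['tcp_rot']).as_matrix().round(3))"
```

```text
top [ 235.43387913  139.01318197 1281.51148149] 529.1473073963917
side [ 196.29796901 1058.14141808  594.43774724] 482.66553654723043
0.1 [155.06035782 605.10945975 230.5840729 ] [ 1.25092610e-01  9.92144853e-01 -6.53983152e-04 -4.33929848e-05] [[-0.969  0.248 -0.   ]
 [ 0.248  0.969 -0.001]
 [-0.    -0.001 -1.   ]]
```

View pics/top0.png

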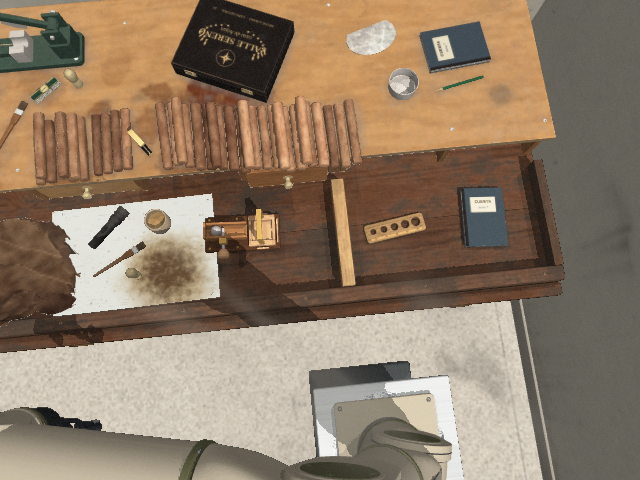

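View pics/side0.png

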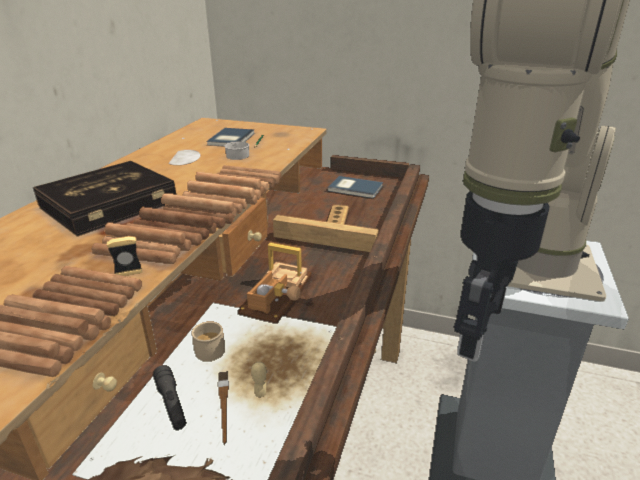

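The top view shows the feeder around (242,232), with the knob at (223,252), ball at (217,231) and tray bail at (262,228). The gauge is at (395,228) and the divider at (343,232). The side view confirms that the ball is in the chute and the gauge is nearer the divider than the book.

```bash
python3 -c "
from h import *
for n,uv,z in [('knob',(223,253),46),('ball',(217,231),60),('bail',(262,228),84),('gauge',(395,228),9),('g1',(367,237),9),('g2',(424,219),9),('div',(343,232),51),('ledgeedge',(240,180),0)]: print(n,px2w('top0',uv,z).round(1))
for n,uv,z in [('knob',(293,293),46),('bailmid',(285,247),90),('gauge',(338,216),9)]: print(n,px2w('side0',uv,z).round(1))
d=np.load('pics/side0.npy',allow_pickle=True).item();im=d['frame'];t=np.load('pics/top0.npy',allow_pickle=True).item()['frame']
a=cv2.resize(t[195:285,190:300],None,fx=5,fy=5,interpolation=cv2.INTER_CUBIC)
cv2.imwrite('pics/c1.png',a[:,:,::-1])
print(np.array(d['T_tool_cam']) if 'T_tool_cam' in d else '')
w=snapshot('wrist');print(np.array(w['T_tool_cam']).round(2),w['fx'])
"
```

```text
knob [482.1 339.4  46. ]
ball [533.5 348.   60. ]
bail [524.3 239.6  84. ]
gauge [509.6 -80.8   9. ]
g1 [494.   -9.3   9. ]
g2 [ 525.1 -155.4    9. ]
div [503.2  51.1  51. ]
ledgeedge [674.9 292.6   0. ]
knob [481.  341.3  46. ]
bailmid [531.7 249.9  90. ]
gauge [509.4 -81.3   9. ]

[[   0.     -0.96   -0.29   73.69]
 [   1.      0.     -0.      0.68]
 [   0.     -0.29    0.96 -142.67]
 [   0.      0.      0.      1.  ]] 395.9448681281819
```

View pics/c1.png

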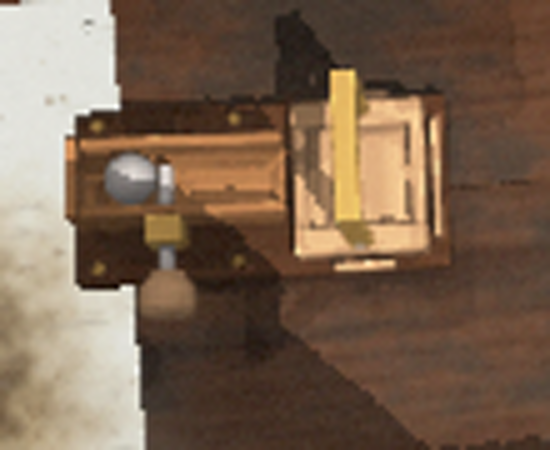

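The crop shows the base corners near (75,112), (75,288) and (448,262), the knob at (168,292), and the bar from (343,70) to (348,220).

```bash
python3 -c "
from h import *
f=lambda u,v,z:px2w('top0',(u/5+190-.4,v/5+195-.4),z).round(1)
for n,p in [('c1',(75,112,12)),('c2',(75,288,12)),('c3',(448,265,12)),('c4',(448,95,12)),('bar1',(343,70,84)),('bar2',(348,220,84)),('knob',(168,292,46))]: print(n,f(*p))
"
```

```text
c1 [583.7 384.7  12. ]
c2 [495.3 389.4  12. ]
c3 [488.5 207.6  12. ]
c4 [574.  200.4  12. ]
bar1 [571.7 244.8  84. ]
bar2 [499.9 247.9  84. ]
knob [482.  338.9  46. ]
```

Request:
step_arm --rows '[[[8.5,0,0,0,0,0,-0.1035],[8.5,0,0,0,0,0,-0.1035],[8.5,-2.82,-2.09,0,0,0,0],[8.5,-2.82,-2.09,0,0,0,0],[8.5,-2.82,-2.09,0,0,0,0],[8.5,-2.82,-2.09,0,0,0,0],[8.5,-2.82,-2.09,0,0,0,0],[8.5,-2.82,-2.09,0,0,0,0],[8.5,-2.82,-2.09,0,0,0,0],[8.5,-2.82,-2.09,0,0,0,0],[8.5,-2.82,-2.09,0,0,0,0],[8.5,-2.82,-2.09,0,0,0,0],[8.5,-2.82,-2.09,0,0,0,0],[8.5,-2.82,-2.09,0,0,0,0],[8.5,0,0,0,0,0,0],[8.5,0,0,0,0,0,0]]]' --squeeze 30

```text
t: 1.48
eef_pos: [483.7, 338.0, 230.9]
tcp_rot: [0.024, 1.0, -0.0, -0.0]
contact_force: [-0.9, 1.2, -0.1]
opening: 85.0
gripper_force: 0.0
```

```bash
python3 -c "
from h import *
d=save('wrist','w1');s=d['s'];print(s['t'],s['eef_pos'],R.from_quat(s['tcp_rot']).as_matrix().round(3),s['opening'],s['q'])
o=np.array([538.5,308.3,0]);a=np.radians(-2.5);x=np.array([np.cos(a),np.sin(a),0]);y=np.array([-x[1],x[0],0]);z=np.array([0,0,1])
im=d['frame'][:,:,::-1].copy()
for p in [(-59,29,46),(-36,-62,84),(36,-62,84),(-44,80,12),(44,80,12),(-44,-104,12),(44,-104,12)]:
  u=w2px('w1',o+p[0]*x+p[1]*y+p[2]*z);print(p,np.round(u,1));cv2.circle(im,tuple(int(round(float(v))) for v in u),3,(0,0,255),-1)
cv2.imwrite('pics/w1a.png',im)"
```

```text
1.4833 [483.72601806 337.97885084 230.92440008] [[-0.999  0.048 -0.   ]
 [ 0.048  0.999 -0.001]
 [ 0.    -0.001 -1.   ]] 85.04718017445144 [-0.81965382  0.25270429  0.1585112   1.56754663 -0.03999395  1.32518487
  0.8662297 ]
(-59, 29, 46) [320.2 202.1]
(-36, -62, 84) [202.1 242.3]
(36, -62, 84) [210.  325.7]
(-44, 80, 12) [374.6 209.9]
(44, 80, 12) [371.4 295.6]
(-44, -104, 12) [178.3 210.7]
(44, -104, 12) [187.7 296.3]
```

View pics/w1a.png

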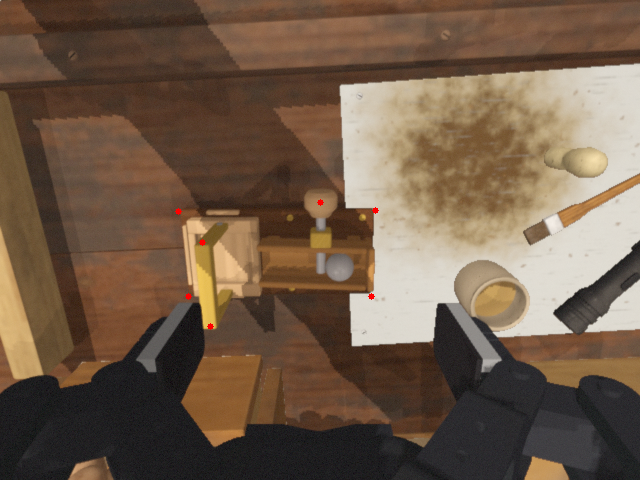

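The projected model fits: the knob is at (320,202) and the bar ends are at (202,242) and (210,325). I'll descend over the knob.

Request:
step_arm --rows '[[[5.5,0.2,0.1,3.2,0,0,0],[5.5,0,0,3.2,0,0,0],[5.5,0,0,3.2,0,0,0],[5.5,0,0,3.2,0,0,0],[5.5,0,0,0,0,0,0],[5.5,0,0,0,0,0,0],[5.5,0,0,0,0,0,0]]]'

```text
t: 2.12
eef_pos: [480.4, 342.5, 105.3]
tcp_rot: [0.021, 1.0, 0.001, 0.001]
contact_force: [0.6, -0.0, 0.3]
opening: 55.0
gripper_force: 0.0
```

Request:
step_arm --rows '[[[5.5,0,-0.2,1.5,0,0,0],[5.5,0,0,2.5,0,0,0],[5.5,0,0,2.2,0,0,0],[5.5,0,0,1.7,0,0,0],[5.5,0,0,0,0,0,0],[5.5,0,0,0,0,0,0],[5.5,0,0,0,0,0,0],[5.5,0,0,0,0,0,0]]]'

```text
t: 2.78
eef_pos: [481.3, 340.2, 26.6]
tcp_rot: [0.022, 1.0, 0.001, 0.001]
contact_force: [-0.1, -0.2, 0.3]
opening: 54.9
gripper_force: 0.0
```

```bash
python3 -c "
from h import *
d=save('wrist','w2');s=d['s'];print(s['eef_pos'],R.from_quat(s['tcp_rot']).as_matrix().round(3))
print(w2px('w2',[481,340,46]))"
```

```text
[481.32975709 340.21824622  26.62240057] [[-0.999  0.044  0.003]
 [ 0.044  0.999  0.002]
 [-0.002  0.002 -1.   ]]
(np.float64(316.35126829508965), np.float64(332.3995726484773))
```

View pics/w2.png

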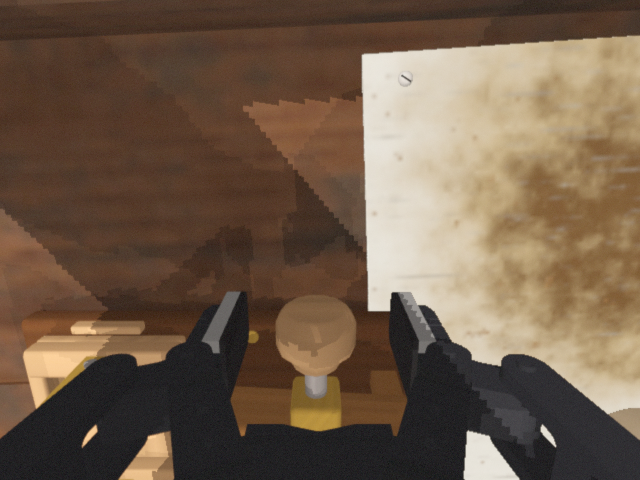

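The knob is centred between the fingers: it spans columns 276–356 and the pads are at 240 and 400. I'll close and pull it out.

Request:
step_arm --rows '[[[2.0,0,0,0,0,0,0],[2.0,0,0,0,0,0,0],[2.0,0,0,0,0,0,0],[2.0,0,0,0,0,0,0],[2.0,0,0,0,0,0,0],[2.0,0,0,0,0,0,0]]]' --squeeze 40

```text
t: 3.33
eef_pos: [480.4, 339.3, 25.1]
tcp_rot: [0.022, 1.0, 0.0, 0.0]
contact_force: [-1.8, -1.0, 7.2]
opening: 26.4
gripper_force: 38.9
```

Request:
step_arm --rows '[[[2.0,0.5,0,0,0,0,0],[2.0,0.5,0,0,0,0,0],[2.0,0.5,0,0,0,0,0],[2.0,0.5,0,0,0,0,0],[2.0,0.5,0,0,0,0,0],[2.0,0.5,0,0,0,0,0],[2.0,0.1,0,0,0,0,0],[2.0,0,0,0,0,0,0],[2.0,0,0,0,0,0,0],[2.0,0,0,0,0,0,0]]]'

```text
t: 4.17
eef_pos: [450.3, 340.6, 25.1]
tcp_rot: [0.022, 1.0, 0.001, 0.001]
contact_force: [5.0, -0.7, 3.8]
opening: 26.1
gripper_force: 40.0
```

Request:
step_arm --rows '[[[2.0,0.1,0,0,0,0,0],[2.0,0,0,0,0,0,0],[2.0,0,0,0,0,0,0],[2.0,0,0,0,0,0,0],[2.0,0,0,0,0,0,0],[2.0,0,0,0,0,0,0],[2.0,0,0,0,0,0,0],[2.0,0,0,0,0,0,0],[2.0,0,0,0,0,0,0],[2.0,0,0,0,0,0,0],[2.0,0,0,0,0,0,0],[2.0,0,0,0,0,0,0]]]'

```text
t: 5.17
eef_pos: [450.2, 340.6, 25.1]
tcp_rot: [0.022, 1.0, 0.001, 0.002]
contact_force: [9.5, -0.5, 0.8]
opening: 26.2
gripper_force: 39.8
```

```bash
python3 -c "
from h import *
t=save('top','t2')['frame'];s=save('side','s2')['frame']
a=cv2.resize(t[195:285,190:300],None,fx=4,fy=4,interpolation=cv2.INTER_CUBIC)
b=cv2.resize(s[230:330,230:320],None,fx=3.6,fy=3.6,interpolation=cv2.INTER_CUBIC)
cv2.imwrite('pics/c2.png',np.hstack([a,b])[:,:,::-1])"
```

```text
(no output)
```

View pics/c2.png

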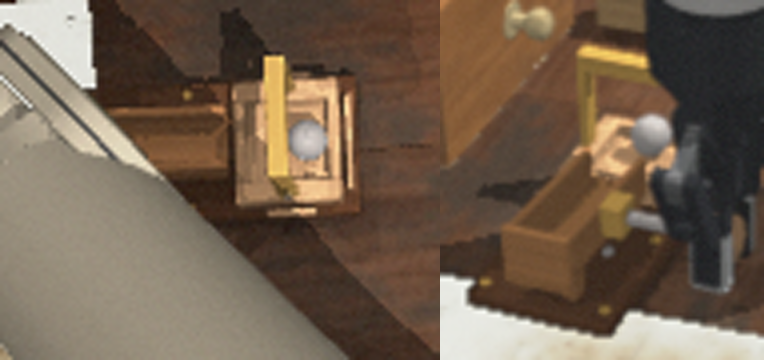

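The chute is empty and the ball sits in the tray's pocket at (308,140). I'll push the knob home.

Request:
step_arm --rows '[[[2.0,-0.5,0,0,0,0,0],[2.0,-0.5,0,0,0,0,0],[2.0,-0.5,0,0,0,0,0],[2.0,-0.5,0,0,0,0,0],[2.0,-0.5,0,0,0,0,0],[2.0,-0.5,0,0,0,0,0],[2.0,-0.3,0,0,0,0,0],[2.0,0,0,0,0,0,0],[2.0,0,0,0,0,0,0],[2.0,0,0,0,0,0,0]]]'

```text
t: 6.1
eef_pos: [480.4, 339.3, 25.0]
tcp_rot: [0.022, 1.0, 0.0, -0.0]
contact_force: [-2.7, -2.4, 10.3]
opening: 26.4
gripper_force: 40.6
```

Request:
step_arm --rows '[[[2.0,-0.2,0,0,0,0,0],[2.0,0,0,0,0,0,0],[2.0,0,0,0,0,0,0],[2.0,0,0,0,0,0,0]]]'

```text
t: 6.43
eef_pos: [480.4, 339.4, 24.9]
tcp_rot: [0.021, 1.0, -0.0, -0.002]
contact_force: [-11.8, -4.1, 18.2]
opening: 25.9
gripper_force: 41.1
```

Request:
step_arm --rows '[[[2.8,0.3,0,0,0,0,0],[5.0,0,0,0,0,0,0],[5.0,0,0,0,0,0,0],[5.0,0,0,0,0,0,0],[5.0,0,0,-1.5,0,0,0],[5.0,0,0,-3.2,0,0,0],[5.0,0,0,-3.5,0,0,0],[5.0,0,0,-3.5,0,0,0],[5.0,0,0,-1.5,0,0,0],[5.0,-1.98,-3.0,0,0,0,0],[5.0,-1.98,-3.0,0,0,0,0],[5.0,-1.98,-3.0,0,0,0,0],[5.0,0,0,0,0,0,0],[5.0,0,0,0,0,0,0],[5.0,0,0,0,0,0,0]]]'

```text
t: 7.68
eef_pos: [535.3, 247.0, 156.0]
tcp_rot: [0.022, 1.0, 0.0, -0.0]
contact_force: [0.1, 0.5, 0.5]
opening: 49.9
gripper_force: 0.0
```

```bash
python3 -c "
from h import *
d=save('wrist','w3');s=d['s'];print(s['t'],s['eef_pos'],R.from_quat(s['tcp_rot']).as_matrix().round(3))
print(w2px('w3',[535.8,246.4,90]))"
```

```text
7.6833 [535.26005686 247.01853722 156.01692439] [[-0.999  0.044 -0.001]
 [ 0.044  0.999  0.   ]
 [ 0.001  0.    -1.   ]]
(np.float64(316.4794549420991), np.float64(253.34250909134704))
```

View pics/w3.png

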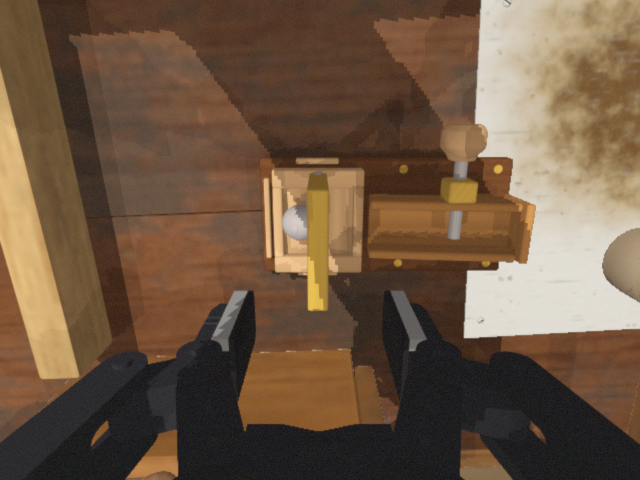

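The knob is home with the pin across the chute (455,225), and the ball is in the pocket at (298,222). The bar centre at (317,250) matches the model, so I'll descend and grip.

Request:
step_arm --rows '[[[5.0,0,0,2.5,0,0,0],[5.0,0,0,3.0,0,0,0],[5.0,0,0,2.5,0,0,0],[5.0,0,0,1.3,0,0,0],[5.0,0,0,0,0,0,0],[5.0,0,0,0,0,0,0],[3.0,0,0,0,0,0,0],[2.0,0,0,0,0,0,0],[1.0,0,0,0,0,0,0],[0.5,0,0,0,0,0,0],[0.5,0,0,0,0,0,0],[0.5,0,0,0,0,0,0],[0.5,0,0,0,0,0,0],[0.5,0,0,0,0,0,0]]]' --squeeze 70

```text
t: 8.9
eef_pos: [536.3, 246.5, 64.6]
tcp_rot: [0.022, 1.0, 0.0, 0.001]
contact_force: [-1.8, -3.1, 6.7]
opening: 10.8
gripper_force: 68.8
```

Request:
step_arm --rows '[[[0.5,0,0,-0.2,0,0,0],[0.5,0,0,-0.4,0,0,0],[0.5,0,0,-0.6,0,0,0],[0.5,0,0,-0.8,0,0,0],[0.5,0,0,-1,0,0,0],[0.5,0,0,-1,0,0,0],[0.5,0,0,-1,0,0,0],[0.5,0,0,-1,0,0,0],[0.5,0,0,-1,0,0,0],[0.5,0,0,-0.8,0,0,0],[0.5,0,0,-0.6,0,0,0],[0.5,0,0,-0.4,0,0,0],[0.5,0,0,-0.2,0,0,0],[0.5,0,0,0,0,0,0],[0.5,0,0,0,0,0,0],[0.5,0,0,0,0,0,0]]]'

```text
t: 10.23
eef_pos: [535.3, 246.5, 152.7]
tcp_rot: [0.022, 1.0, -0.0, -0.0]
contact_force: [-0.1, 0.6, -2.5]
opening: 10.5
gripper_force: 68.2
```

```bash
python3 -c "
from h import *
t=save('top','t3')['frame'];s=save('side','s3')['frame']; print(state()['eef_pos'])
a=cv2.resize(t[195:285,190:300],None,fx=4,fy=4,interpolation=cv2.INTER_CUBIC)
b=cv2.resize(s[210:310,230:320],None,fx=3.6,fy=3.6,interpolation=cv2.INTER_CUBIC)
cv2.imwrite('pics/c3.png',np.hstack([a,b])[:,:,::-1])"
```

```text
[535.32942901 246.58382428 152.82271097]
```

View pics/c3.png

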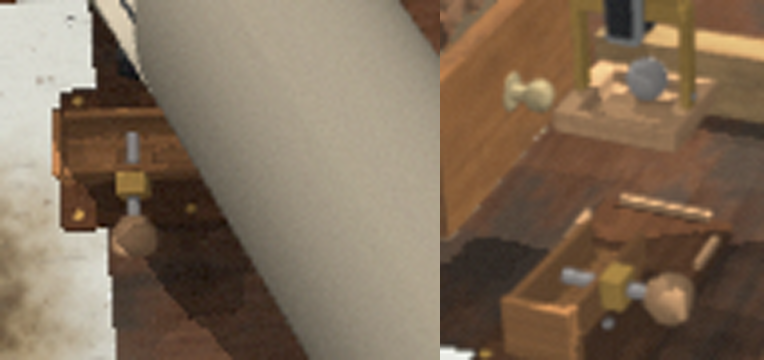

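The lift worked: the tray is level, the ball is in its pocket at (648,78), and the knob is home. I'll carry it over the divider.

Request:
step_arm --rows '[[[0.5,0,-0.2,0,0,0,0],[0.5,0,-0.4,0,0,0,0],[0.5,0.05,-0.6,0,0,0,0],[0.5,0.05,-0.8,0,0,0,0],[0.5,0.05,-1.0,0,0,0,0],[0.5,0.05,-1.2,0,0,0,0],[0.5,0.05,-1.4,0,0,0,0],[0.5,0.05,-1.4,0,0,0,0],[0.5,0.05,-1.4,0,0,0,0],[0.5,0.05,-1.4,0,0,0,0],[0.5,0.05,-1.4,0,0,0,0],[0.5,0.05,-1.4,0,0,0,0],[0.5,0.05,-1.4,0,0,0,0],[0.5,0.05,-1.4,0,0,0,0],[0.5,0.05,-1.4,0,0,0,0],[0.5,0.05,-1.4,0,0,0,0],[0.5,0.05,-1.4,0,0,0,0],[0.5,0.05,-1.4,0,0,0,0],[0.5,0.05,-1.4,0,0,0,0],[0.5,0.05,-1.4,0,0,0,0]]]'

```text
t: 12.0
eef_pos: [515.9, 7.9, 153.3]
tcp_rot: [0.022, 1.0, 0.0, 0.0]
contact_force: [0.9, 0.3, -3.1]
opening: 10.5
gripper_force: 68.1
```

Request:
step_arm --rows '[[[0.5,0.05,-1.4,0,0,0,0],[0.5,0.05,-1.4,0,0,0,0],[0.5,0.05,-1.4,0,0,0,0],[0.5,0.05,-1.2,0,0,0,0],[0.5,0.05,-1.0,0,0,0,0],[0.5,0,-0.8,0,0,0,0],[0.5,0,-0.6,0,0,0,0],[0.5,0,-0.6,0,0,0,0],[0.5,0,-0.4,0,0,0,0],[0.5,0,-0.2,0,0,0,0],[0.5,0,0,0,0,0,0],[0.5,0,0,0,0,0,0],[0.5,0,0,0,0,0,0],[0.5,0,0,0,0,0,0],[0.5,0,0,0,0,0,0],[0.5,0,0,0,0,0,0]]]'

```text
t: 13.33
eef_pos: [509.7, -80.3, 153.2]
tcp_rot: [0.022, 1.0, 0.0, -0.0]
contact_force: [0.3, -0.5, -1.4]
opening: 10.6
gripper_force: 68.2
```

```bash
python3 -c "
from h import *
t=save('top','t4')['frame'];s=save('side','s4')['frame'];d=save('wrist','w4'); q=state();print(q['eef_pos'],R.from_quat(q['tcp_rot']).as_matrix().round(3))
print(w2px('w4',[509.5,-81,9]),w2px('w4',[494,-9,9]),w2px('s4',[509.5,-81,9]))
b=cv2.resize(s[140:290,260:435],None,fx=2.6,fy=2.6,interpolation=cv2.INTER_CUBIC)
a=cv2.resize(d['frame'],(437,328));c=np.zeros((390,437,3),np.uint8);c[:328]=a
cv2.imwrite('pics/c4.png',np.hstack([b[:,:360],c])[:,:800,::-1])"
```

```text
[509.70913365 -80.46590638 153.27960434] [[-0.999  0.044  0.   ]
 [ 0.044  0.999  0.   ]
 [-0.     0.    -1.   ]]
(np.float64(317.084391819489), np.float64(217.25568255375933)) (np.float64(414.1917957168848), np.float64(192.65839557443502)) (np.float64(337.94154746208125), np.float64(216.04879761494365))
```

View pics/c4.png

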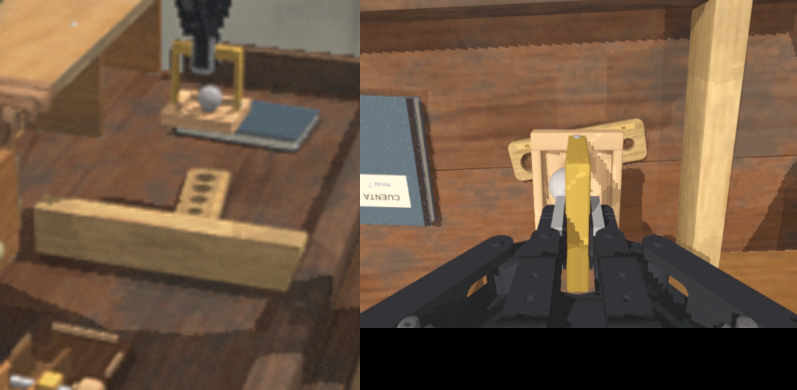

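The ball is in the pocket at (557,183) and the tray is level. The gauge's centre is near (579,150), which matches the predicted position under the tray. I'll let it settle and hand in.

Request:
step_arm --rows '[[[0.5,0,0,0,0,0,0],[0.5,0,0,0,0,0,0],[0.5,0,0,0,0,0,0],[0.5,0,0,0,0,0,0],[0.5,0,0,0,0,0,0],[0.5,0,0,0,0,0,0],[0.5,0,0,0,0,0,0],[0.5,0,0,0,0,0,0]]]'

```text
t: 14.15
eef_pos: [509.7, -80.5, 153.3]
tcp_rot: [0.022, 1.0, 0.0, 0.0]
contact_force: [-0.3, 0.4, -3.2]
opening: 10.5
gripper_force: 68.2
```

```bash
python3 -c "
from rig import hand_in
print(hand_in())"
```

```text
the job is handed in; nothing more can be done
None
```

I handed the job in at about 14 s with the knob pushed home, the ball in the tray's pocket, and the tray held still and level about 9 cm above the middle of the ring gauge; `hand_in()` returned no verdict.

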